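# Set the stroke dial of the graver control unit and snap its guard cap on

## Robot

A 6-joint arm with a two-finger parallel gripper is mounted at the origin on the work surface. World frame = base frame: x ahead of the robot, y to its left, z up, the work surface at z = 0. Lengths are in m, angles in degrees, forces in N, time in s.
With the tool pointing down it reaches from about 0.4 to 0.825 m from the base axis. Payload 7 kg.
Tool frame: the origin (TCP) lies on the centre line of the jaws, within the pads' length; the fingertips stand 22 mm ahead of it and the grasp point (between the pads) lies 3 mm ahead of it; z points along the fingers, y is the line along which they close (so a half turn about z gives the same grasp; the last joint's range is limited). The gripper opens to 88 mm and grips with 3 to 60 N. Pads are 19 mm wide; open, the fingers measure 130 mm over their backs; the gripper's body (78 mm by 193 mm) begins 47 mm behind the grasp point.
Start: joints at [88.184, 20.546, 0.682, 0, -70.136, -16.507], TCP at [0.212, 0.641, 0.223] pointing down, gripper open.
Joint ranges: [-176.03, 176.03], [-82.01, 121.73], [-58.28, 71.71], [-173.87, 95.51], [-174.79, -0.11], [-173.66, 173.66]. Speed limits (degrees/s): [136.94, 136.94, 172.46, 180, 180, 180].

## Interface

Orientations are given as [roll, pitch, yaw] about the fixed x, y, z axes, in that order (R = Rz(yaw) Ry(pitch) Rx(roll)).
In Python, from plant import get_state, cams, r gives the robot as it stands.
- The arm moves only by the tool apply_moves, never from a script. Its argument "targets" is a list of rows, each an object with "dp": the shift along the world's x, y, z in m, a list of three; "yaw": the turn about the world's z in degrees. In form: [{"dp": [x, y, z], "yaw": yaw}, ...]. A call has 1 to 20 rows; each row is the pose to reach, as a shift and turn from the pose commanded when the call began; what a row does not reach only later rows make up. A row lasts 1/12 s, in which the tool goes at most 41.7 mm and 7.16 degrees, less where a joint would pass 70% of its speed; a pose out of reach is approached as far as the arm can. A call with a gripper value outside its range is refused whole. "grip" is the gripper command: -1 is fully open, 1 is shut, values between are in proportion, set as the call begins (left out, the last holds). The fingers move at their own pace and stop on an object; "squeeze" is the grip in N (left out, the last holds). Time passes only in rows, so rows that repeat a pose let the fingers close. It gives the time, the measured TCP pose, the force, the opening and the grip force at its end, in the units of the state.
- get_state(): the state, without advancing time (a new reading comes with each control period).
- cams.capture(name): name is "side" or "top" or "wrist"; returns a dict with "image" (384x512x3 uint8, red, green, blue), "range_z" (384x512 float32, m along the optical axis (not along the pixel's ray), 0 where there is no reading), "fx", "fy", "cx", "cy" (pixels), "R" (3x3) and "t" (3): a world point X has camera coordinates R X + t; the wrist camera has in their place "T_tool_cam" (4x4, takes a point from camera to tool coordinates, whose origin is the TCP and whose axes are the flange's). Camera axes: x right, y down, z forward; pixel columns grow to the right and rows downward; lengths in m; the calibration is good to about 2 mm. A picture is of the moment at which its call begins: read the wrist's pose just before it.
- r.close_job(): hands the job in; it is judged then, once.
The state is a dict: "time_s": time; "joints": joint angles; "qd": joint speeds; "joint_torque": joint torques, N m; "tcp_pos": TCP position; "eef_rot": TCP orientation; "contact_force": force on the tool from outside, world axes, zero at the start; "moment": the same for the moment, N m; "gripper_width": finger opening in m; "gripper_force": force on a finger pad.
Only numpy, scipy, OpenCV 4.12 (cv2) and the standard library are available. Lean on these libraries where they do the work, as an engineer would, in place of code of your own. Each camera call takes 0.05 s, during which the arm holds its last target. There are 200 camera calls.

## Task

On the graver control unit, turn the stroke dial until its nose points at the small tooth of the index ring. Then fit the guard cap over the dial and press it straight down until it snaps past the spring balls and sits fully home on the collar; keep pressing it down firmly, and finish like that: the program ends while the robot is still pushing on the cap. Do not shift the graver, the brass plate, the jar or the wooden block lying about.

Things in the scene. Friction and masses are not known exactly. Their poses are not given: they have to be found in the camera images.
- unit: Graver control unit, a fixed grey box 140 (x) x 120 (y) x 55 mm high; origin at the centre of its underside on the bench, z up. Centred on its top: a flat collar (the seat), then an aluminium boss 51 mm in diameter, its chamfered top 77 mm above the bench, with the dial on it. Four steel spring balls stand out of the boss's flank to radius 29.5 mm, 67 mm above the bench.
- seat: Flat aluminium collar around the foot of the boss, outer diameter 76 mm, 4 mm high, fixed; origin on the unit's centre line (the dial's axis), 55 mm above the bench; the face on which the cap's rim comes to rest is 59 mm above the bench.
- dial (a joint): Angle of the stroke dial, rad; grows CLOCKWISE seen from above; 0 when the nose points along the unit's -x axis; stops at -1.7 and 1.7. Stays where it is left (0.03 N m of friction). At the start the index tooth is 0.5 to 1.5 rad clockwise of the nose.
- dial_grip (a point): Centre of the dial's black bar grip, on the dial's axis, 94 mm above the bench. The bar is 11 mm wide, 27 mm long, its top 104 mm above the bench; pinch it across the 11 mm from above. It stands on a disc 33 mm in diameter, top 82 mm above the bench; the index tooth reaches up to 83 mm, so keep the fingertips above 85 mm.
- dial_nose (a point): Tip of the dial's pointer nose: a small rib with a white line, sticking out of one end of the bar, its tip 20 mm from the dial's axis. From the axis to this point is the direction in which the dial points; the bar lies along that same direction.
- index_mark (a point): Where the nose tip belongs: directly inside the raised tooth (4 mm wide, 6 mm high) of the fixed brass index ring that lies on the boss around the dial; 20 mm from the dial's axis. The ring stands at a different angle each time.
- cap: Loose guard cap, grey plastic, about 60 g: an upside-down cup 69 mm in diameter, 56 mm high, with a round crown (grip) 36 mm in diameter and 20 mm high on top. Stands rim down on the bench. Origin at the centre of the rim's underside, z up. Any yaw fits. The rim has a lip 3 mm thick with a 53.6 mm hole that passes the boss; above it the bore is 62 mm wide and clears the dial.
- cap_crown (a point): Centre of the crown's flat top, 76 mm above the cap's origin. Pushed over the boss, the cap meets the spring balls with its origin about 71 mm above the bench; the resistance rises to some 10 to 15 N near 67 mm, drops suddenly at about 64 mm (the balls then draw the cap down), and the cap is home with its origin 59 mm above the bench, rigid from there. A similar pull takes it off.
- graver: Bystander: a graver lying on the bench, mushroom wooden handle and thin steel shank, about 105 mm long. Origin near its middle on the bench.
- brass_plate: Bystander: a brass plate 90 x 100 x 4 mm lying flat. Origin at the centre of its underside.
- jar: Bystander: an amber glass jar with black cap, 52 mm in diameter, 65 mm high. Origin at the centre of its underside.
- block: Bystander: a wooden block 55 x 55 x 50 mm. Origin at the centre of its underside.
There are look-alikes about, which are no part of the job. What is meant by the unit is not turquoise, and is the larger of those in its own colour.

How it is judged (in metres and radians):
On the way, in this order (a step that is already met when the one before it is completed fails the run):
1. the dial's nose points at the index tooth while the cap is still away from the unit (horizontal distance between dial_nose and index_mark below 0.0027 m and horizontal distance between cap and unit above 0.05 m), for 0.3 s.
2. the cap has snapped over the balls and sits home on the collar (z of cap in the frame of seat below 0.0065 m and horizontal distance between cap and seat below 0.005 m and angle between cap's own z axis and vertical below 0.06 rad), for 0.2 s.
At the end, for the whole second after the job is handed in: The cap is snapped on: upright within 0.06 rad, its rim within 2.5 mm of the collar and centred within 5 mm; the dial's nose is within 2.7 mm (about 7.5 degrees) of the index mark; and the robot is still pressing the cap down onto the collar with more than 4 N (all of step 2 and horizontal distance between dial_nose and index_mark below 0.0027 m and contact force between cap and seat above 4 N and (contact force between cap and the fingers above 3 N or contact force between cap and the arm above 3 N)); the arm keeps its last pose, push and grip.
It fails at once if the graver was shifted by more than 20 mm (distance of graver from where it was at the start of the episode above 0.02 m).
It fails at once if the brass plate was shifted by more than 20 mm (distance of brass_plate from where it was at the start of the episode above 0.02 m).
It fails at once if the jar was shifted by more than 20 mm (distance of jar from where it was at the start of the episode above 0.02 m).
It fails at once if the block was shifted by more than 20 mm (distance of block from where it was at the start of the episode above 0.02 m).
It also fails if it takes over 64 s, if anything falls off the work surface, if the arm or the gripper's body presses on something with over 40 N, if the wrist force passes 120 N, or if a joint passes its speed limit or range.

## Working session

There is one attempt and no reset: what is moved stays moved. The work goes in short steps, Python scripts to look and compute and a tool call to move; the robot and the scene stay as the last step left them, time stands still between calls to the robot, and variables do not carry over. Pictures are saved under pics/ and viewed, at most 10 in all, crops included, and the job is handed in when it is done.

Besides the shell and the picture viewer there is one more tool, called after ">>>" by a JSON object that holds its "api" and its "payload". apply_moves: Moves the arm, as the interface text tells. Its arguments: {"type":"object","properties":{"targets":{"type":"array","items":{"type":"object","properties":{"dp":{"type":"array","items":{"type":"number"}},"yaw":{"type":"number"}}}},"grip":{"type":"number"},"squeeze":{"type":"number"}},"required":["targets"]}

```bash
mkdir -p pics; ls; cat > h.py <<'E'
import numpy as np, cv2
from plant import get_state, cams, r
from scipy.spatial.transform import Rotation as Ro
def cap(name):
    s=get_state(); c=cams.capture(name)
    if name=="wrist":
        T=np.eye(4); T[:3,:3]=Ro.from_euler('xyz',s['eef_rot'],degrees=True).as_matrix(); T[:3,3]=s['tcp_pos']
        W=T@np.array(c['T_tool_cam'])
    else:
        W=np.eye(4); W[:3,:3]=np.array(c['R']).T; W[:3,3]=-W[:3,:3]@np.array(c['t'])
    c['W']=W; np.savez(''+name+'.npz',**{k:np.array(v) for k,v in c.items()}); return c
def load(n): return dict(np.load(''+n+'.npz'))
def ray(c,u,v): return c['W'][:3,:3]@np.array([(u-c['cx'])/c['fx'],(v-c['cy'])/c['fy'],1.])
def atz(c,u,v,z):
    d=ray(c,u,v);o=c['W'][:3,3]; return o+d*(z-o[2])/d[2]
def pts(c):
    v,u=np.mgrid[:384,:512]; z=c['range_z']
    P=np.stack([(u-c['cx'])/c['fx']*z,(v-c['cy'])/c['fy']*z,z],-1)
    return P@c['W'][:3,:3].T+c['W'][:3,3]
def save(c,f,box=None,k=1):
    im=c['image'][...,::-1]
    if box: im=im[box[1]:box[3],box[0]:box[2]]
    cv2.imwrite('pics/'+f,cv2.resize(im,None,fx=k,fy=k,interpolation=cv2.INTER_CUBIC))
E
python3 - <<'E'
from h import *
a=cap('top');b=cap('side');w=cap('wrist')
save(a,'top.png',k=1.5);save(b,'side.png',k=1.5)
s=get_state();print(s['eef_rot'],s['time_s'],a['W'],b['W'],w['T_tool_cam'])
E
```

```text
pics
[ 1.79929149e+02 -9.64854455e-03 -1.83271297e+01] 0.15 [[ 0.00701166 -0.99477993  0.10180237  0.30643066]
 [-0.99994372 -0.00616439  0.00863491 -0.01845013]
 [-0.00796229 -0.10185719 -0.99476717  1.57032517]
 [ 0.          0.          0.          1.        ]] [[ 0.95280444 -0.17342663  0.24917244  0.16964171]
 [-0.30276201 -0.48244121  0.82194017 -0.98424857]
 [-0.02233526 -0.85858819 -0.51217912  0.67224518]
 [ 0.          0.          0.          1.        ]] [[-3.91074479e-04 -9.60777041e-01 -2.77321700e-01  7.43464306e-02]
 [ 9.99999834e-01 -2.58438664e-04 -5.14826209e-04 -2.77771104e-04]
 [ 4.22962552e-04 -2.77321856e-01  9.60776982e-01 -1.61738957e-01]
 [ 0.00000000e+00  0.00000000e+00  0.00000000e+00  1.00000000e+00]]
```

View pics/top.png

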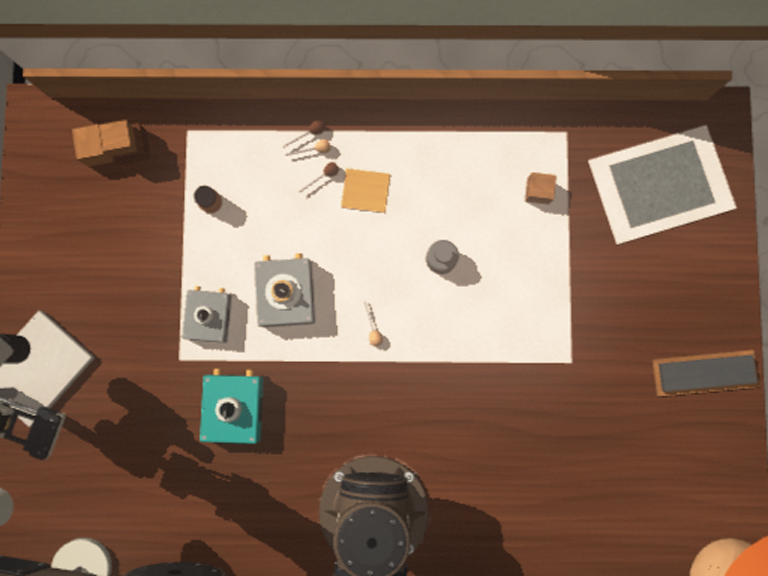

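View pics/side.png

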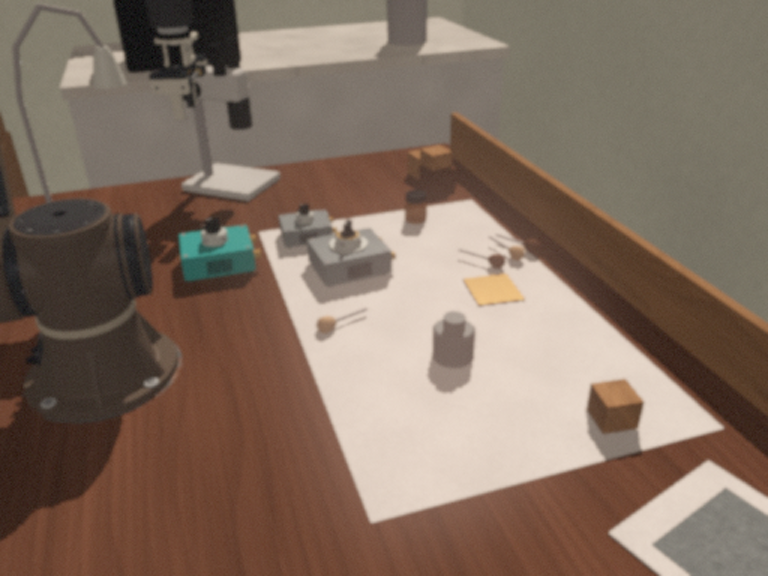

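The large grey unit has its dial at about (283,290) in the top picture. The cap is at (442,256), with its crown at about (446,254). The graver is at (373,325), the jar at (207,198) and the block at (541,188).

```bash
python3 - <<'E'
from h import *
c=load('top');P=pts(c)
print('dial',atz(c,283/1.5,290/1.5,.09),'cap crown',atz(c,446/1.5,254/1.5,.076),'body',atz(c,442/1.5,257/1.5,.056))
# refine
z=P[...,2]
def near(x,y,rr,lo,hi):
    m=(np.hypot(P[...,0]-x,P[...,1]-y)<rr)&(z>lo)&(z<hi); q=P[m]; return len(q),q.min(0),q.max(0),q.mean(0)
d=atz(c,283/1.5,290/1.5,.09);k=atz(c,446/1.5,254/1.5,.076)
print(near(d[0],d[1],.05,.066,.12));print(near(d[0],d[1],.1,.047,.063));print(near(k[0],k[1],.06,.07,.085));print(near(k[0],k[1],.06,.05,.062))
s=get_state();print(s['tcp_pos'],s['eef_rot'],s['gripper_width'])
E
```

```text
dial [0.46616275 0.19267354 0.09      ] cap crown [ 0.54646784 -0.14928181  0.076     ] body [ 0.5431245  -0.14244146  0.056     ]
(216, array([0.44305318, 0.16595648, 0.0663766 ]), array([0.49133936, 0.22644141, 0.11096842]), array([0.465715  , 0.19766717, 0.08237265]))
(1363, array([0.3936871 , 0.13475253, 0.04720534]), array([0.54024644, 0.26281809, 0.06292095]), array([0.46597842, 0.19853417, 0.05558124]))
(94, array([ 0.53113381, -0.15817047,  0.07039322]), array([ 0.56375235, -0.12580899,  0.08470674]), array([ 0.54811269, -0.14244715,  0.07647263]))
(213, array([ 0.51495416, -0.17606195,  0.05000434]), array([ 0.58111915, -0.10820268,  0.06198776]), array([ 0.54631626, -0.1411179 ,  0.05581363]))
[0.21213062 0.6404138  0.22185612] [ 1.79929149e+02 -9.64854455e-03 -1.83271297e+01] 0.0878736370413314
```

>>> {"api": "apply_moves", "payload": {"targets": [{"dp":[0.008,-0.014,0]},{"dp":[0.024,-0.042,0]},{"dp":[0.042,-0.074,0]},{"dp":[0.06,-0.105,0]},{"dp":[0.078,-0.136,0]},{"dp":[0.096,-0.168,0]},{"dp":[0.114,-0.2,-0.003]},{"dp":[0.132,-0.231,-0.006]},{"dp":[0.15,-0.262,-0.009]},{"dp":[0.168,-0.293,-0.012]},{"dp":[0.186,-0.325,-0.015]},{"dp":[0.204,-0.357,-0.018]},{"dp":[0.222,-0.388,-0.02]},{"dp":[0.238,-0.417,-0.02]},{"dp":[0.249,-0.436,-0.02]},{"dp":[0.254,-0.443,-0.02]},{"dp":[0.254,-0.443,-0.02]},{"dp":[0.254,-0.443,-0.02]}]}}

```text
$.targets[0]: bad value
```

```bash
python3 - <<'E'
from h import *
w=cap('wrist');save(w,'w1.png',k=1.5);s=get_state();print(s['tcp_pos'],s['eef_rot'],s['time_s'])
E
```

```text
[0.21212535 0.64049638 0.22199755] [ 1.79943171e+02 -6.48400139e-03 -1.83242425e+01] 0.2
```

View pics/w1.png

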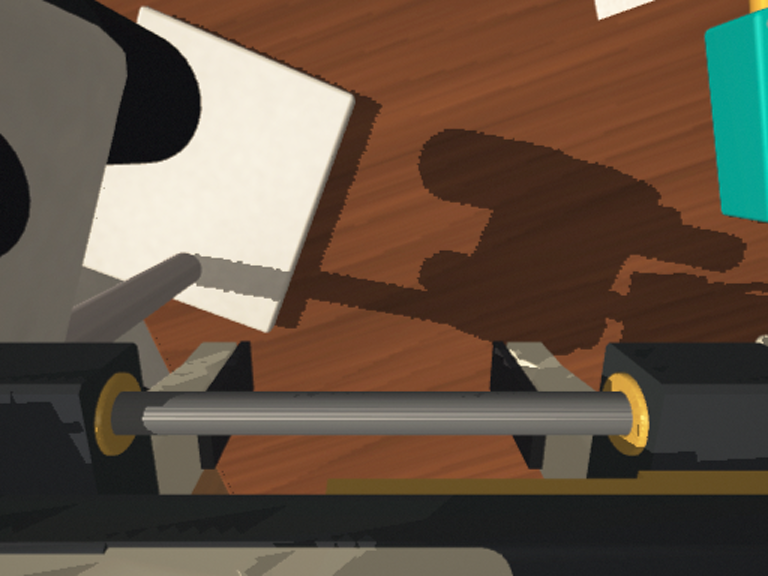

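The call was refused because every row needs a yaw. The picture shows the jaws at the bottom of the frame, around rows 340-480. The area in front of the tool (+x) appears above them, so the TCP should stop about 60 mm short of the dial for the look.

>>> {"api": "apply_moves", "payload": {"targets": [{"dp":[0.006,-0.013,0],"yaw":0},{"dp":[0.02,-0.042,0],"yaw":0},{"dp":[0.034,-0.074,0],"yaw":0},{"dp":[0.048,-0.105,0],"yaw":0},{"dp":[0.062,-0.135,0],"yaw":0},{"dp":[0.076,-0.165,0],"yaw":0},{"dp":[0.09,-0.195,-0.003],"yaw":0},{"dp":[0.104,-0.225,-0.006],"yaw":0},{"dp":[0.118,-0.255,-0.009],"yaw":0},{"dp":[0.132,-0.285,-0.012],"yaw":0},{"dp":[0.146,-0.315,-0.015],"yaw":0},{"dp":[0.16,-0.345,-0.018],"yaw":0},{"dp":[0.174,-0.375,-0.02],"yaw":0},{"dp":[0.186,-0.402,-0.02],"yaw":0},{"dp":[0.194,-0.418,-0.02],"yaw":0},{"dp":[0.197,-0.424,-0.02],"yaw":0},{"dp":[0.197,-0.424,-0.02],"yaw":0},{"dp":[0.197,-0.424,-0.02],"yaw":0}]}}

```text
time_s: 1.7
tcp_pos: [0.4092, 0.2166, 0.2027]
eef_rot: [-180.0, -0.0, -18.4]
contact_force: [-0.6, 0.5, -0.5]
gripper_width: 0.0877
gripper_force: 0.0
```

```bash
python3 - <<'E'
from h import *
w=cap('wrist');u,v=0,0
p=np.linalg.inv(w['W'])@[.466,.197,.09,1];u=p[0]/p[2]*w['fx']+w['cx'];v=p[1]/p[2]*w['fy']+w['cy'];print(u,v)
u=int(np.clip(u,80,432));v=int(np.clip(v,70,314));print(u-80,v-70);save(w,'w2.png',(u-80,v-70,u+80,v+70),k=4);s=get_state();print(s['tcp_pos'],s['eef_rot'],s['time_s'])
E
```

```text
248.68396937157112 119.38942152816537
168 49
[0.40909052 0.21709791 0.20261771] [-1.79980660e+02 -3.51540079e-03 -1.83329126e+01] 1.75
```

View pics/w2.png

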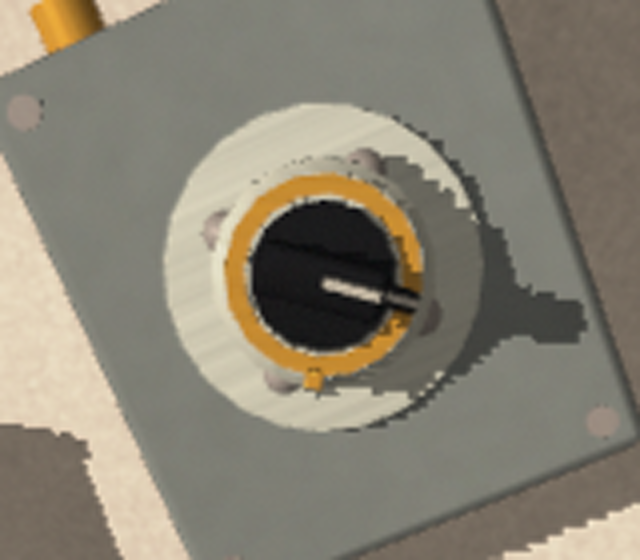

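The nose points right and slightly down in the crop: white line from (322,285) to (378,297), tip at about (415,303). The tooth is at (314,380), and the brass ring is centred near (324,275).

```bash
python3 - <<'E'
from h import *
c=load('wrist');g=lambda x,y,z:atz(c,168+x/4-.375,49+y/4-.375,z)
P=pts(c);z=P[...,2]
o=g(324,275,.079);print('ring ctr',o)
m=(np.hypot(P[...,0]-o[0],P[...,1]-o[1])<.03)
b=P[m&(z>.097)];print(len(b),b.mean(0),b.min(0),b.max(0))
q=b[:,:2].astype(np.float32);print(cv2.minAreaRect(q))
cl=P[(np.hypot(P[...,0]-o[0],P[...,1]-o[1])<.05)&(z>.0575)&(z<.061)];print('collar',cl.min(0),cl.max(0))
ctr=o[:2]
for n,p in dict(tooth=g(314,380,.082),nose=g(416,303,.084),l1=g(322,285,.1),l2=g(378,297,.085),nosemid=g(395,300,.085)).items():
    d=p[:2]-ctr;print(n,p,np.hypot(*d),np.degrees(np.arctan2(d[1],d[0])))
for x,y in [(324,285),(350,291),(378,297),(400,300),(314,380),(330,250),(290,270)]:
    print(x,y,P[int(round(49+y/4)),int(round(168+x/4))])
E
```

```text
ring ctr [0.46711646 0.19664599 0.079     ]
1321 [0.47320123 0.19543653 0.27089493] [0.43747831 0.18410944 0.09845964] [0.4798362  0.21047055 0.36441004]
((0.4586603343486786, 0.19707633554935455), (0.042151033878326416, 0.02613101899623871), 1.4531569480895996)
collar [0.42916575 0.15920247 0.05750238] [0.50438807 0.23453751 0.06094762]
tooth [0.44616926 0.20596611 0.082     ] 0.02292706298982873 156.0140826131039
nose [0.45529784 0.17933062 0.084     ] 0.020964294810276913 -124.31555388977696
l1 [0.46627931 0.19742806 0.1       ] 0.0011456288038351333 136.94811502490307
l2 [0.45922816 0.18686859 0.085     ] 0.012562752351485029 -128.89625619802126
nosemid [0.45744583 0.18354136 0.085     ] 0.016286570397922077 -126.42568448389777
324 285 [0.46617128 0.19672326 0.10409453]
350 291 [0.46291314 0.19182906 0.1047509 ]
378 297 [0.46053362 0.18742839 0.10355123]
400 300 [0.4571005  0.18248661 0.08993515]
314 380 [0.44596382 0.20614983 0.0826444 ]
330 250 [0.47143529 0.19401593 0.08933025]
290 270 [0.47145629 0.20264208 0.1038791 ]
```

```bash
python3 - <<'E'
from h import *
c=load('wrist');P=pts(c);z=P[...,2];o=np.array([.467,.197])
b=P[(np.hypot(P[...,0]-o[0],P[...,1]-o[1])<.02)&(z>.101)&(z<.108)];print(len(b),b.mean(0))
(x,y),(w,h),a=cv2.minAreaRect((b[:,:2]*1000).astype(np.float32));print(x,y,w,h,a)
q=b[:,:2]-b[:,:2].mean(0);U,S,V=np.linalg.svd(q,full_matrices=0);print(np.degrees(np.arctan2(*V[0][::-1])))
print(get_state()['joints'])
E
```

```text
447 [0.46716882 0.19731732 0.10341545]
467.0291748046875 197.32481384277344 26.856599807739258 11.005616188049316 56.90627670288086
-123.00934413639891
[ 5.24166717e+01  1.05040407e+00 -2.66676334e+01 -3.45457703e-03
 -6.22625446e+01  1.92520236e+01]
```

>>> {"api": "apply_moves", "payload": {"targets": [{"dp":[0.004,-0.001,0],"yaw":5},{"dp":[0.008,-0.003,0],"yaw":11},{"dp":[0.013,-0.004,0],"yaw":17},{"dp":[0.018,-0.006,0],"yaw":23.5},{"dp":[0.023,-0.008,0],"yaw":30},{"dp":[0.028,-0.01,0],"yaw":36.5},{"dp":[0.033,-0.012,0],"yaw":43},{"dp":[0.038,-0.014,-0.005],"yaw":49.5},{"dp":[0.043,-0.016,-0.013],"yaw":56},{"dp":[0.048,-0.017,-0.023],"yaw":62.5},{"dp":[0.053,-0.019,-0.033],"yaw":69},{"dp":[0.057,-0.02,-0.043],"yaw":74},{"dp":[0.058,-0.02,-0.053],"yaw":75.3},{"dp":[0.058,-0.02,-0.068],"yaw":75.3},{"dp":[0.058,-0.02,-0.08],"yaw":75.3},{"dp":[0.058,-0.02,-0.089],"yaw":75.3},{"dp":[0.058,-0.02,-0.093],"yaw":75.3},{"dp":[0.058,-0.02,-0.093],"yaw":75.3},{"dp":[0.058,-0.02,-0.093],"yaw":75.3}]}}

```text
time_s: 3.33
tcp_pos: [0.4673, 0.1972, 0.1098]
eef_rot: [180.0, -0.0, 57.0]
contact_force: [0.6, -0.1, -0.9]
gripper_width: 0.0873
gripper_force: 0.0
```

>>> {"api": "apply_moves", "payload": {"targets": [{"dp":[0,0,0],"yaw":0},{"dp":[0,0,0],"yaw":0},{"dp":[0,0,0],"yaw":0},{"dp":[0,0,0],"yaw":0},{"dp":[0,0,0],"yaw":0},{"dp":[0,0,0],"yaw":0},{"dp":[0,0,0],"yaw":0},{"dp":[0,0,0],"yaw":0},{"dp":[0,0,0],"yaw":0},{"dp":[0,0,0],"yaw":0},{"dp":[0,0,0],"yaw":0},{"dp":[0,0,0],"yaw":0}], "grip": 1, "squeeze": 20}}

```text
time_s: 4.33
tcp_pos: [0.4672, 0.1967, 0.1095]
eef_rot: [-180.0, 0.0, 57.0]
contact_force: [-0.8, -0.5, -0.1]
gripper_width: 0.0133
gripper_force: 0.0
```

>>> {"api": "apply_moves", "payload": {"targets": [{"dp":[0,0,0],"yaw":0},{"dp":[0,0,0],"yaw":0},{"dp":[0,0,0],"yaw":0},{"dp":[0,0,0],"yaw":0},{"dp":[0,0,0],"yaw":-4},{"dp":[0,0,0],"yaw":-10},{"dp":[0,0,0],"yaw":-16},{"dp":[0,0,0],"yaw":-22},{"dp":[0,0,0],"yaw":-28},{"dp":[0,0,0],"yaw":-34},{"dp":[0,0,0],"yaw":-40},{"dp":[0,0,0],"yaw":-46},{"dp":[0,0,0],"yaw":-52},{"dp":[0,0,0],"yaw":-58},{"dp":[0,0,0],"yaw":-64},{"dp":[0,0,0],"yaw":-70},{"dp":[0,0,0],"yaw":-75},{"dp":[0,0,0],"yaw":-79},{"dp":[0,0,0],"yaw":-80.3},{"dp":[0,0,0],"yaw":-80.3}]}}

```text
time_s: 6.0
tcp_pos: [0.4672, 0.1968, 0.1096]
eef_rot: [-180.0, -0.0, -23.3]
contact_force: [0.7, 0.1, 0.1]
gripper_width: 0.0005
gripper_force: 0.0
```

The gripper closed to 0.5 mm, so the bar is not between the pads. I'll look before doing anything else.

```bash
python3 - <<'E'
from h import *
w=cap('wrist');b=cap('side')
A=cv2.resize(w['image'][...,::-1],None,fx=1.2,fy=1.2)
B=cv2.resize(b['image'][130:210,180:280][...,::-1],None,fx=1.8*1,fy=1.8)
A[:B.shape[0],:B.shape[1]]=B
cv2.imwrite('pics/c1.png',A);s=get_state();print(s)
E
```

```text
{'time_s': 6.1, 'joints': array([ 4.50655185e+01,  1.09261230e+01, -2.90585441e+01, -1.43372883e-03,
       -5.00156306e+01,  2.17293645e+01]), 'qd': array([-0.01164116, -0.01933526,  0.03696118, -0.13524191, -0.00460854,
       -0.12077966]), 'joint_torque': array([-4.41224605e-03, -3.95612669e+01,  2.39411741e+01,  5.68253517e+00,
        6.19016262e-02, -1.03657055e-01]), 'tcp_pos': array([0.46719747, 0.19672069, 0.10954847]), 'eef_rot': array([-1.79999870e+02,  1.13069875e-03, -2.32060383e+01]), 'contact_force': array([-0.69468856,  0.83142275,  0.42981054]), 'moment': array([ 0.02224252, -0.0285404 ,  0.0386118 ]), 'gripper_force': 0.0, 'gripper_width': 0.000501730736752402}
```

View pics/c1.png

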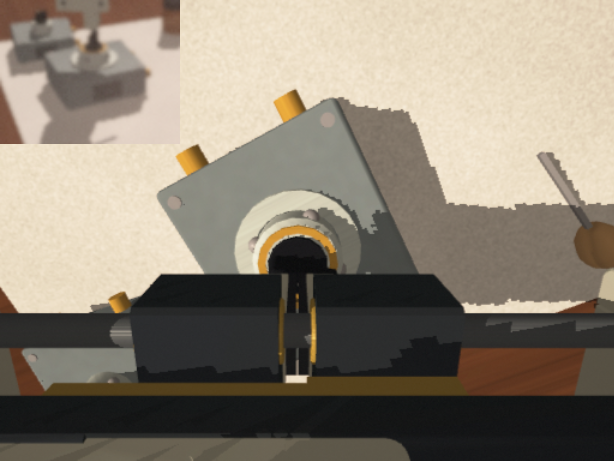

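```bash
python3 - <<'E'
from h import *
c=load('side')
for p in [(.467,.197,.104),(.467,.197,.0876),(.467,.197,.11),(.467,.197,.055)]:
    q=np.linalg.inv(c['W'])@[*p,1];print(p,(q[0]/q[2]*c['fx']+c['cx']-180)*7,(q[1]/q[2]*c['fy']+c['cy']-110)*7)
save(c,'s2.png',(180,110,280,190),k=7)
w=load('wrist');P=pts(w);z=P[...,2]
m=np.hypot(P[...,0]-.467,P[...,1]-.197)<.022
for h in np.arange(.076,.12,.004):
    b=P[m&(z>h)&(z<h+.004)];print(round(h,3),len(b),b.mean(0) if len(b) else '')
E
```

```text
(0.467, 0.197, 0.104) 354.4230987216906 262.5764461153927
(0.467, 0.197, 0.0876) 356.22026247507995 298.1534600409839
(0.467, 0.197, 0.11) 353.7599407638788 249.44843824440755
(0.467, 0.197, 0.055) 359.72680548234763 367.5696883423683
0.076 938 [0.47724145 0.19355022 0.07785844]
0.08 725 [0.47407806 0.19270488 0.08157466]
0.084 109 [0.46923507 0.19192197 0.0859803 ]
0.088 114 [0.4705364  0.19342503 0.08979724]
0.092 104 [0.47169375 0.19457417 0.0939886 ]
0.096 108 [0.47202892 0.19505922 0.09813005]
0.1 153 [0.47275387 0.19875279 0.10245305]
0.104 8 [0.46852547 0.19532545 0.10441162]
0.108 0 
0.112 22 [0.47559725 0.19348392 0.11493118]
0.116 54 [0.47606233 0.19317068 0.11829807]
```

View pics/s2.png

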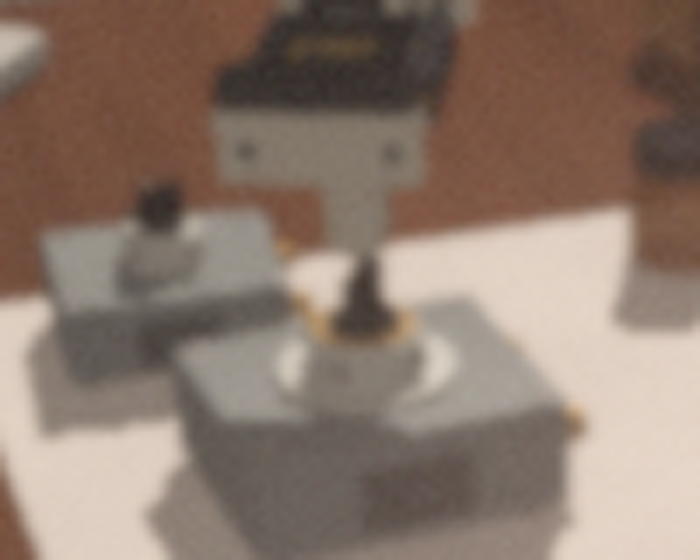

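The side crop shows the closed fingertips ending at about row 250 (z ≈ 0.11 m), above the bar top at row 262. The tips appear to reach less far than stated, so I'll measure them in tool coordinates.

```bash
python3 - <<'E'
from h import *
w=load('wrist');s=get_state()
T=np.eye(4); T[:3,:3]=Ro.from_euler('xyz',s['eef_rot'],degrees=True).as_matrix(); T[:3,3]=s['tcp_pos']
P=pts(w);Q=(P-T[:3,3])@T[:3,:3]
v=w['range_z']>0
for lo in range(-40,26,4):
    m=v&(abs(Q[...,0])<.025)&(abs(Q[...,1])<.03)&(Q[...,2]>=lo/1e3)&(Q[...,2]<lo/1e3+.004);q=Q[m]
    if len(q): print(lo,len(q),q.min(0).round(4),q.max(0).round(4),w['image'][m].mean(0).round())
E
```

```text
-40 78 [ 0.0082 -0.0044 -0.04  ] [ 0.0109  0.004  -0.0361] [31. 29. 27.]
-36 66 [ 0.0082 -0.0049 -0.0358] [ 0.0105  0.0044 -0.032 ] [28. 26. 24.]
-32 67 [ 0.0083 -0.0042 -0.032 ] [ 0.0096  0.0037 -0.0281] [23. 22. 22.]
-28 68 [ 0.0067 -0.0063 -0.0279] [ 0.0107  0.0058 -0.024 ] [46. 42. 37.]
-24 151 [ 0.0041 -0.0064 -0.024 ] [ 0.011   0.0059 -0.02  ] [67. 63. 54.]
-20 84 [ 0.0084 -0.0065 -0.0199] [ 0.011   0.0061 -0.016 ] [53. 50. 44.]
-16 69 [ 0.0086 -0.0067 -0.0159] [ 0.0111  0.0061 -0.0122] [53. 50. 44.]
-12 68 [ 0.0084 -0.0068 -0.012 ] [ 0.011   0.0064 -0.0081] [49. 47. 42.]
-8 39 [ 0.0085 -0.0069 -0.008 ] [ 0.0104  0.0048 -0.0043] [26. 25. 25.]
4 126 [-0.0052 -0.0128  0.0046] [0.0071 0.0059 0.008 ] [23. 22. 23.]
8 110 [ 0.0027 -0.0134  0.0081] [0.0073 0.0119 0.012 ] [15. 15. 15.]
12 97 [ 0.0025 -0.013   0.0121] [0.0072 0.0127 0.0159] [13. 13. 14.]
16 103 [-0.0006 -0.0129  0.016 ] [0.0071 0.0157 0.0199] [14. 14. 14.]
20 117 [-0.0016 -0.0132  0.0201] [0.0074 0.0204 0.024 ] [14. 14. 14.]
24 414 [-0.0243 -0.016   0.0241] [0.016  0.0206 0.028 ] [26. 25. 24.]
```

The tips sit at about tool z = -4 mm, so they reach about 26 mm less than documented. I'll open, turn back to the bar and take it with the TCP at about 0.087.

>>> {"api": "apply_moves", "payload": {"targets": [{"dp":[0,0,0.005],"yaw":5},{"dp":[0,0,0.005],"yaw":11},{"dp":[0,0,0.005],"yaw":17.5},{"dp":[0,0,0.005],"yaw":24},{"dp":[0,0,0.005],"yaw":30.5},{"dp":[0,0,0.005],"yaw":37},{"dp":[0,0,0.005],"yaw":43.5},{"dp":[0,0,0.005],"yaw":50},{"dp":[0,0,0.005],"yaw":56.5},{"dp":[0,0,0.005],"yaw":63},{"dp":[0,0,0.005],"yaw":69.5},{"dp":[0,0,0.002],"yaw":75},{"dp":[0,0,-0.004],"yaw":79},{"dp":[0,0,-0.01],"yaw":80.3},{"dp":[0,0,-0.016],"yaw":80.3},{"dp":[0,0,-0.021],"yaw":80.3},{"dp":[0,0,-0.0225],"yaw":80.3},{"dp":[0,0,-0.0225],"yaw":80.3}], "grip": -0.3}}

```text
time_s: 7.6
tcp_pos: [0.4669, 0.1965, 0.0865]
eef_rot: [-180.0, 0.1, 56.9]
contact_force: [0.3, -1.0, -0.6]
gripper_width: 0.0572
gripper_force: 0.0
```

```bash
python3 - <<'E'
from h import *
w=cap('wrist');s=get_state();print(s['tcp_pos'],s['eef_rot'],s['gripper_width'],s['contact_force'])
T=np.eye(4); T[:3,:3]=Ro.from_euler('xyz',s['eef_rot'],degrees=True).as_matrix(); T[:3,3]=s['tcp_pos']
P=pts(w);Q=(P-T[:3,3])@T[:3,:3]
v=w['range_z']>0
for lo in range(-28,26,4):
    m=v&(abs(Q[...,0])<.012)&(abs(Q[...,1])<.04)&(Q[...,2]>=lo/1e3)&(Q[...,2]<lo/1e3+.004);q=Q[m]
    if len(q): print(lo,len(q),q.min(0).round(4),q.max(0).round(4))
save(w,'w3.png',k=1.2)
E
```

```text
[0.46714898 0.19665596 0.08682331] [-1.79996047e+02  3.61650996e-02  5.69396248e+01] 0.056771708366498655 [-0.50648911 -0.79107906 -0.09185695]
-28 276 [ 0.0019 -0.04   -0.028 ] [ 0.0119  0.04   -0.024 ]
-24 300 [-0.0006 -0.04   -0.024 ] [ 0.0116  0.0397 -0.02  ]
-20 706 [-0.0034 -0.04   -0.02  ] [ 0.012  0.04  -0.016]
-16 328 [-0.0049 -0.04   -0.016 ] [ 0.0119  0.0399 -0.012 ]
-12 210 [-0.0076 -0.04   -0.0119] [ 0.0115  0.0395 -0.008 ]
-8 134 [-0.0096 -0.0391 -0.008 ] [ 0.011   0.0399 -0.0041]
-4 29 [-0.0099 -0.0317 -0.004 ] [ 0.0094  0.029  -0.0023]
0 38 [-0.0109 -0.0245  0.    ] [0.0118 0.0133 0.004 ]
4 1235 [-0.0119 -0.0247  0.004 ] [0.0119 0.0209 0.008 ]
8 870 [-0.012  -0.0248  0.008 ] [0.012  0.0242 0.012 ]
12 137 [-0.0119 -0.027   0.012 ] [0.0117 0.0266 0.0159]
16 113 [-0.0067 -0.0293  0.016 ] [0.0118 0.0285 0.02  ]
20 13 [-0.0002 -0.0296  0.02  ] [0.0117 0.0278 0.0236]
24 339 [-0.012  -0.0378  0.0245] [0.012  0.0371 0.028 ]
```

View pics/w3.png

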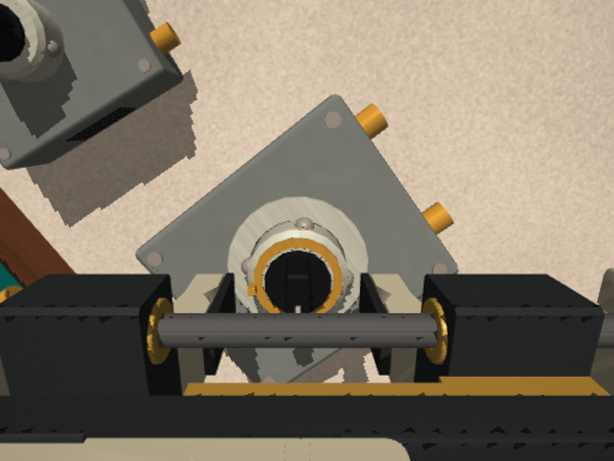

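The bar lies between the jaws at (297,285), upright in the picture, and the tips are at about 0.089 m. Closing.

>>> {"api": "apply_moves", "payload": {"targets": [{"dp":[0,0,0],"yaw":0},{"dp":[0,0,0],"yaw":0},{"dp":[0,0,0],"yaw":0},{"dp":[0,0,0],"yaw":0},{"dp":[0,0,0],"yaw":0},{"dp":[0,0,0],"yaw":0},{"dp":[0,0,0],"yaw":0},{"dp":[0,0,0],"yaw":0},{"dp":[0,0,0],"yaw":0},{"dp":[0,0,0],"yaw":0},{"dp":[0,0,0],"yaw":0},{"dp":[0,0,0],"yaw":0}], "grip": 1, "squeeze": 20}}

```text
time_s: 8.65
tcp_pos: [0.4674, 0.1967, 0.0871]
eef_rot: [180.0, -0.0, 57.0]
contact_force: [4.0, -1.8, 0.6]
gripper_width: 0.0107
gripper_force: 20.0
```

>>> {"api": "apply_moves", "payload": {"targets": [{"dp":[0,0,0],"yaw":-4},{"dp":[0,0,0],"yaw":-10},{"dp":[0,0,0],"yaw":-16},{"dp":[0,0,0],"yaw":-22},{"dp":[0,0,0],"yaw":-28},{"dp":[0,0,0],"yaw":-34},{"dp":[0,0,0],"yaw":-40},{"dp":[0,0,0],"yaw":-46},{"dp":[0,0,0],"yaw":-52},{"dp":[0,0,0],"yaw":-58},{"dp":[0,0,0],"yaw":-64},{"dp":[0,0,0],"yaw":-70},{"dp":[0,0,0],"yaw":-75},{"dp":[0,0,0],"yaw":-79},{"dp":[0,0,0],"yaw":-80.3},{"dp":[0,0,0],"yaw":-80.3}]}}

```text
time_s: 9.98
tcp_pos: [0.4674, 0.1965, 0.0871]
eef_rot: [180.0, -0.0, -23.3]
contact_force: [4.4, -3.7, 0.4]
gripper_width: 0.011
gripper_force: 20.0
```

>>> {"api": "apply_moves", "payload": {"targets": [{"dp":[0,0,0],"yaw":0},{"dp":[0,0,0],"yaw":0},{"dp":[0,0,0.005],"yaw":0},{"dp":[-0.005,0.002,0.02],"yaw":0},{"dp":[-0.015,0.006,0.04],"yaw":0},{"dp":[-0.028,0.011,0.065],"yaw":0},{"dp":[-0.042,0.017,0.09],"yaw":0},{"dp":[-0.053,0.021,0.11],"yaw":0},{"dp":[-0.058,0.023,0.116],"yaw":0},{"dp":[-0.058,0.023,0.116],"yaw":0},{"dp":[-0.058,0.023,0.116],"yaw":0}], "grip": -1}}

```text
time_s: 10.9
tcp_pos: [0.4089, 0.22, 0.203]
eef_rot: [-180.0, 0.0, -23.3]
contact_force: [-0.1, 0.8, -0.9]
gripper_width: 0.0787
gripper_force: 0.0
```

```bash
python3 - <<'E'
from h import *
w=cap('wrist')
p=np.linalg.inv(w['W'])@[.467,.197,.09,1];u=p[0]/p[2]*w['fx']+w['cx'];v=p[1]/p[2]*w['fy']+w['cy']
u=int(u);v=int(max(v,60));print(u-60,v-60);save(w,'w4.png',(u-60,v-60,u+60,v+40),k=5);s=get_state();print(s['tcp_pos'],s['eef_rot'],s['time_s'])
P=pts(w);z=P[...,2];o=np.array([.467,.197])
b=P[(np.hypot(P[...,0]-o[0],P[...,1]-o[1])<.02)&(z>.101)&(z<.108)];print(len(b),b.mean(0))
print(cv2.minAreaRect((b[:,:2]*1000).astype(np.float32)))
E
```

```text
185 56
[0.4088745  0.21952083 0.20226847] [ 1.79958782e+02  4.09283067e-02 -2.32932037e+01] 10.95
437 [0.46724616 0.1964966  0.10353374]
((467.0740661621094, 196.54425048828125), (9.920469284057617, 26.275909423828125), 66.49006652832031)
```

View pics/w4.png

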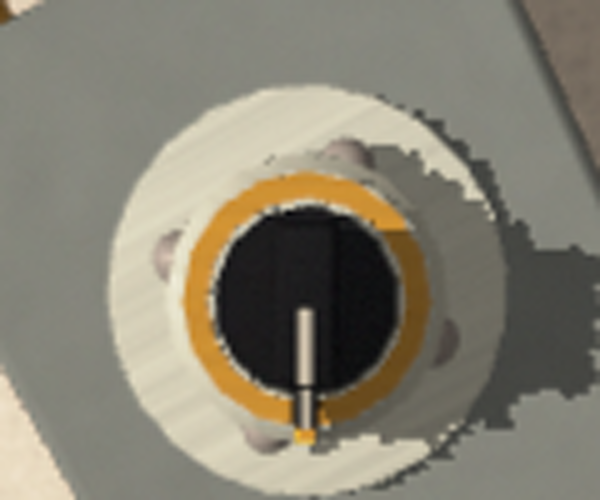

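The nose (306,400-425) lines up with the tooth (305,435), and the bar measures -23.5° against 156.5° for the tooth. On to the cap.

>>> {"api": "apply_moves", "payload": {"targets": [{"dp":[0.002,-0.01,0],"yaw":0},{"dp":[0.008,-0.034,0],"yaw":0},{"dp":[0.016,-0.065,0],"yaw":0},{"dp":[0.024,-0.096,0],"yaw":0},{"dp":[0.032,-0.127,0],"yaw":0},{"dp":[0.04,-0.158,0],"yaw":0},{"dp":[0.047,-0.19,-0.005],"yaw":0},{"dp":[0.055,-0.222,-0.01],"yaw":0},{"dp":[0.063,-0.254,-0.015],"yaw":0},{"dp":[0.071,-0.286,-0.019],"yaw":0},{"dp":[0.078,-0.315,-0.022],"yaw":0},{"dp":[0.082,-0.332,-0.023],"yaw":0},{"dp":[0.083,-0.337,-0.023],"yaw":0},{"dp":[0.083,-0.337,-0.023],"yaw":0},{"dp":[0.083,-0.337,-0.023],"yaw":0}]}}

```text
time_s: 12.2
tcp_pos: [0.4916, -0.1177, 0.1791]
eef_rot: [180.0, 0.1, -23.4]
contact_force: [-0.0, 0.8, -0.4]
gripper_width: 0.0876
gripper_force: 0.0
```

```bash
python3 - <<'E'
from h import *
w=cap('wrist');s=get_state();print(s['tcp_pos'],s['eef_rot'],s['time_s'],s['joints'])
P=pts(w);z=P[...,2];o=np.array([.547,-.1415])
for lo,hi in [(.073,.079),(.053,.059)]:
    b=P[(np.hypot(P[...,0]-o[0],P[...,1]-o[1])<.045)&(z>lo)&(z<hi)];print(len(b),b.mean(0),b.min(0),b.max(0),cv2.minEnclosingCircle((b[:,:2]*1000).astype(np.float32)))
E
```

```text
[ 0.49173995 -0.11714402  0.17949852] [ 1.79973829e+02  6.03549751e-02 -2.33460216e+01] 12.25 [ 8.89045327e+00  6.53860357e+00 -2.39067788e+01 -1.16582669e-02
 -5.96196296e+01  5.77694406e+01]
1511 [ 0.54798124 -0.14506932  0.07563119] [ 0.5300406  -0.16280742  0.07333222] [ 0.56540489 -0.12714565  0.07777664] ((547.6883544921875, -145.019287109375), 17.899038314819336)
2859 [ 0.54916668 -0.14560972  0.05539448] [ 0.51439806 -0.17874125  0.0530004 ] [ 0.58114901 -0.11170126  0.05815588] ((547.6997680664062, -145.0968780517578), 33.756317138671875)
```

>>> {"api": "apply_moves", "payload": {"targets": [{"dp":[0.01,-0.005,0],"yaw":0},{"dp":[0.03,-0.015,-0.005],"yaw":0},{"dp":[0.048,-0.024,-0.015],"yaw":0},{"dp":[0.056,-0.028,-0.03],"yaw":0},{"dp":[0.056,-0.028,-0.05],"yaw":0},{"dp":[0.056,-0.028,-0.072],"yaw":0},{"dp":[0.056,-0.028,-0.092],"yaw":0},{"dp":[0.056,-0.028,-0.107],"yaw":0},{"dp":[0.056,-0.028,-0.117],"yaw":0},{"dp":[0.056,-0.028,-0.121],"yaw":0},{"dp":[0.056,-0.028,-0.121],"yaw":0},{"dp":[0.056,-0.028,-0.121],"yaw":0}]}}

```text
time_s: 13.25
tcp_pos: [0.5489, -0.145, 0.0597]
eef_rot: [-180.0, -0.1, -23.3]
contact_force: [0.5, -0.7, 0.8]
gripper_width: 0.088
gripper_force: 0.0
```

>>> {"api": "apply_moves", "payload": {"targets": [{"dp":[0,0,0],"yaw":0},{"dp":[0,0,0],"yaw":0},{"dp":[0,0,0],"yaw":0},{"dp":[0,0,0],"yaw":0},{"dp":[0,0,0],"yaw":0},{"dp":[0,0,0],"yaw":0},{"dp":[0,0,0],"yaw":0},{"dp":[0,0,0],"yaw":0},{"dp":[0,0,0],"yaw":0},{"dp":[0,0,0],"yaw":0},{"dp":[0,0,0],"yaw":0},{"dp":[0,0,0],"yaw":0}], "grip": 1, "squeeze": 35}}

```text
time_s: 14.25
tcp_pos: [0.5482, -0.1453, 0.0591]
eef_rot: [180.0, 0.0, -23.3]
contact_force: [0.6, -0.4, 0.2]
gripper_width: 0.0348
gripper_force: 35.0
```

>>> {"api": "apply_moves", "payload": {"targets": [{"dp":[0,0,0.005],"yaw":0},{"dp":[0,0,0.02],"yaw":0},{"dp":[0,0,0.045],"yaw":0},{"dp":[0,0,0.075],"yaw":0},{"dp":[-0.003,0.01,0.105],"yaw":0},{"dp":[-0.008,0.032,0.13],"yaw":0},{"dp":[-0.015,0.06,0.14],"yaw":0},{"dp":[-0.022,0.09,0.14],"yaw":0},{"dp":[-0.029,0.12,0.14],"yaw":0},{"dp":[-0.036,0.15,0.14],"yaw":0},{"dp":[-0.043,0.18,0.14],"yaw":0},{"dp":[-0.05,0.21,0.14],"yaw":0},{"dp":[-0.057,0.24,0.14],"yaw":0},{"dp":[-0.064,0.27,0.14],"yaw":0},{"dp":[-0.071,0.298,0.14],"yaw":0},{"dp":[-0.076,0.322,0.14],"yaw":0},{"dp":[-0.08,0.337,0.14],"yaw":0},{"dp":[-0.081,0.342,0.14],"yaw":0},{"dp":[-0.081,0.342,0.14],"yaw":0},{"dp":[-0.081,0.342,0.14],"yaw":0}]}}

```text
time_s: 15.92
tcp_pos: [0.4671, 0.1965, 0.1991]
eef_rot: [180.0, 0.0, -23.3]
contact_force: [-0.9, -0.4, -1.2]
gripper_width: 0.0351
gripper_force: 35.0
```

```bash
python3 - <<'E'
from h import *
w=cap('wrist');b=cap('side');s=get_state();print(s['tcp_pos'],s['eef_rot'],s['gripper_width'],s['contact_force'])
P=pts(w);z=P[...,2];o=s['tcp_pos'][:2];t=s['tcp_pos'][2]
for lo,hi in [(-.009,.003),(.014,.022)]:
    q=P[(np.hypot(P[...,0]-o[0],P[...,1]-o[1])<.042)&(z>t+lo)&(z<t+hi)];print(len(q),q.mean(0)-s['tcp_pos'],cv2.minEnclosingCircle((q[:,:2]*1000).astype(np.float32)))
    if lo<0:
        A=np.c_[q[:,:2]-o,np.ones(len(q))];k=np.linalg.lstsq(A,q[:,2],rcond=None)[0];print('plane',k)
A=cv2.resize(w['image'][...,::-1],None,fx=1.2,fy=1.2);B=cv2.resize(b['image'][100:200,180:280][...,::-1],None,fx=2,fy=2);A[-200:,:200]=B
cv2.imwrite('pics/c2.png',A)
E
```

```text
[0.46726534 0.19589978 0.19908051] [ 1.79987536e+02  6.08597922e-03 -2.33674516e+01] 0.035014817023978094 [-0.45183795  0.57300974 -0.49674705]
3878 [ 0.01779985 -0.00693647 -0.00392775] ((471.47894287109375, 194.593017578125), 33.83641052246094)
plane [-0.07106791  0.02854766  0.19661577]
2851 [ 0.00580027 -0.00170917  0.01688093] ((476.5967102050781, 192.61465454101562), 33.31832504272461)
```

View pics/c2.png

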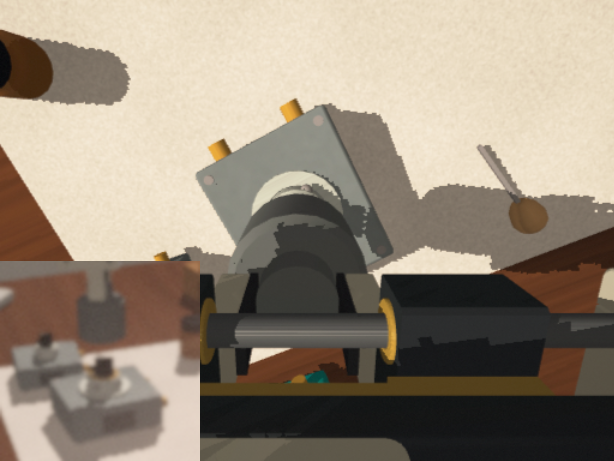

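```bash
python3 - <<'E'
from h import *
w=load('wrist');s=get_state()
T=np.eye(4); T[:3,:3]=Ro.from_euler('xyz',s['eef_rot'],degrees=True).as_matrix(); T[:3,3]=s['tcp_pos']
P=pts(w);Q=((P-T[:3,3])@T[:3,:3])*1000
rho=np.hypot(Q[...,0],Q[...,1])
# normals by smoothed finite difference
def fit(m,n):
    q=Q[m]
    for _ in range(4):
        A=np.c_[q[:,:2],np.ones(len(q))];k=np.linalg.lstsq(A,q[:,2],rcond=None)[0];e=abs(A@k-q[:,2]);q=q[e<max(1.,np.median(e)*2)]
    print(n,len(q),k.round(3),'rms',e.std().round(2),q.min(0).round(1),q.max(0).round(1))
fit((rho<31)&(rho>20)&(Q[...,0]>8)&(abs(Q[...,1])<25)&(Q[...,2]>-5)&(Q[...,2]<8),'shoulder')
fit((rho<16)&(abs(Q[...,1])<14)&(Q[...,2]>-26)&(Q[...,2]<-11),'crown')
# vertical profile along y~0
m=(abs(Q[...,1])<2)&(Q[...,0]>0)&(Q[...,0]<60)&(Q[...,2]<70)
q=Q[m];q=q[np.argsort(q[:,2])]
print(q[::max(1,len(q)//45),[0,2]].round(1).tolist())
E
```

```text
shoulder 1703 [ 2.000e-02 -2.000e-03  3.045e+00] rms 0.26 [  8.  -25.    2.2] [30.8 25.   4.6]
crown 1653 [-6.0000e-03 -1.0000e-03 -1.6617e+01] rms 0.26 [ -4.7 -13.8 -17.7] [ 15.9  14.  -15.6]
[[26.5, -118.0], [25.1, -116.1], [25.4, -115.7], [24.9, -115.1], [25.2, -114.6], [24.1, -114.0], [24.7, -113.5], [22.7, -112.7], [24.6, -111.7], [24.3, -111.1], [24.2, -110.7], [23.9, -110.2], [24.3, -109.6], [24.1, -108.9], [24.7, -108.2], [24.9, -107.3], [24.8, -106.5], [23.4, -105.8], [24.2, -105.0], [25.0, -104.0], [24.4, -103.4], [23.0, -99.7], [22.1, -97.9], [21.9, -96.9], [22.1, -95.8], [25.9, -87.6], [27.8, -87.3], [25.8, -86.9], [26.8, -86.6], [26.2, -86.1], [30.2, -85.7], [23.6, -85.1], [30.4, -83.8], [16.1, -17.8], [0.6, -17.1], [7.6, -16.8], [16.7, -16.5], [6.8, -16.2], [17.3, -13.9], [16.2, -3.8], [18.0, 2.8], [23.0, 3.4], [19.3, 3.9], [30.5, 5.2], [33.2, 13.1], [33.0, 36.4]]
```

The cap hangs upright and centred, with its origin at TCP z minus 59.3 mm. Lowering it over the boss to just above the balls.

>>> {"api": "apply_moves", "payload": {"targets": [{"dp":[0,0.0003,-0.005],"yaw":0},{"dp":[0,0.0003,-0.015],"yaw":0},{"dp":[0,0.0003,-0.027],"yaw":0},{"dp":[0,0.0003,-0.037],"yaw":0},{"dp":[0,0.0003,-0.043],"yaw":0},{"dp":[0,0.0003,-0.047],"yaw":0},{"dp":[0,0.0003,-0.051],"yaw":0},{"dp":[0,0.0003,-0.055],"yaw":0},{"dp":[0,0.0003,-0.059],"yaw":0},{"dp":[0,0.0003,-0.063],"yaw":0},{"dp":[0,0.0003,-0.065],"yaw":0},{"dp":[0,0.0003,-0.065],"yaw":0},{"dp":[0,0.0003,-0.065],"yaw":0}], "squeeze": 55}}

```text
time_s: 17.1
tcp_pos: [0.4673, 0.1971, 0.1341]
eef_rot: [-180.0, -0.0, -23.3]
contact_force: [0.1, -0.6, -0.7]
gripper_width: 0.0348
gripper_force: 55.0
```

>>> {"api": "apply_moves", "payload": {"targets": [{"dp":[0,0,-0.002],"yaw":0},{"dp":[0,0,-0.004],"yaw":0},{"dp":[0,0,-0.005],"yaw":0},{"dp":[0,0,-0.006],"yaw":0},{"dp":[0,0,-0.007],"yaw":0},{"dp":[0,0,-0.008],"yaw":0},{"dp":[0,0,-0.008],"yaw":0}]}}

```text
time_s: 17.68
tcp_pos: [0.4684, 0.1973, 0.1276]
eef_rot: [-179.9, -0.1, -23.3]
contact_force: [-0.2, -1.5, 9.7]
gripper_width: 0.0345
gripper_force: 55.0
```

>>> {"api": "apply_moves", "payload": {"targets": [{"dp":[0,0,-0.001],"yaw":0},{"dp":[0,0,-0.002],"yaw":0},{"dp":[0,0,-0.003],"yaw":0},{"dp":[0,0,-0.004],"yaw":0},{"dp":[0,0,-0.005],"yaw":0},{"dp":[0,0,-0.006],"yaw":0},{"dp":[0,0,-0.007],"yaw":0},{"dp":[0,0,-0.007],"yaw":0}]}}

```text
time_s: 18.35
tcp_pos: [0.4672, 0.197, 0.1187]
eef_rot: [180.0, 0.0, -23.3]
contact_force: [0.5, -0.8, -0.1]
gripper_width: 0.0345
gripper_force: 55.0
```

It snapped past the balls. Now pressing.

>>> {"api": "apply_moves", "payload": {"targets": [{"dp":[0,0,-0.001],"yaw":0},{"dp":[0,0,-0.002],"yaw":0},{"dp":[0,0,-0.002],"yaw":0},{"dp":[0,0,-0.002],"yaw":0},{"dp":[0,0,-0.002],"yaw":0}]}}

```text
time_s: 18.77
tcp_pos: [0.4675, 0.1972, 0.118]
eef_rot: [-180.0, -0.0, -23.3]
contact_force: [-3.2, -1.2, 6.7]
gripper_width: 0.0348
gripper_force: 55.0
```

>>> {"api": "apply_moves", "payload": {"targets": [{"dp":[0,0,-0.001],"yaw":0},{"dp":[0,0,-0.002],"yaw":0},{"dp":[0,0,-0.003],"yaw":0},{"dp":[0,0,-0.003],"yaw":0},{"dp":[0,0,-0.003],"yaw":0},{"dp":[0,0,-0.003],"yaw":0},{"dp":[0,0,-0.003],"yaw":0},{"dp":[0,0,-0.003],"yaw":0}]}}

```text
time_s: 19.43
tcp_pos: [0.4677, 0.1971, 0.1178]
eef_rot: [-179.9, -0.1, -23.2]
contact_force: [-14.8, -4.2, 34.8]
gripper_width: 0.0346
gripper_force: 55.0
```

```bash
python3 - <<'E'
from h import *
w=cap('wrist');s=get_state();print(s['tcp_pos'],s['contact_force'],s['gripper_force'])
P=pts(w);z=P[...,2];o=np.array([.467,.197])
for lo,hi in [(.111,.119),(.131,.139)]:
    b=P[(np.hypot(P[...,0]-o[0],P[...,1]-o[1])<.033)&(z>lo)&(z<hi)];print(len(b),np.median(b,0))
E
```

```text
[0.46768238 0.1971456  0.11781168] [-14.35077057  -3.5113976   34.61891972] 55.03281354904175
3344 [0.48622962 0.18708016 0.11443575]
2788 [0.4732565  0.19422514 0.13462083]
```

>>> {"api": "apply_moves", "payload": {"targets": [{"dp":[0,0,0.001],"yaw":0},{"dp":[0,0,0.001],"yaw":0},{"dp":[0,0,0.001],"yaw":0},{"dp":[0,0,0.001],"yaw":0},{"dp":[0,0,0.001],"yaw":0},{"dp":[0,0,0.001],"yaw":0}]}}

```text
time_s: 19.98
tcp_pos: [0.4677, 0.1972, 0.1179]
eef_rot: [-179.9, -0.1, -23.3]
contact_force: [-11.1, -2.3, 25.9]
gripper_width: 0.0346
gripper_force: 55.0
```

```bash
python3 -c "
from plant import r
print(r.close_job())"
```

```text
the job is handed in; nothing more can be done
None
```

I turned the dial to the index tooth, snapped the guard cap home on the collar, and handed the job in at about 20 s with the arm still pressing the cap down with about 26 N; no verdict came back.

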